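# True up a tacked frame leg with a welder's square

### The job

The leg of this tube frame that is only tacked at one corner has been pulled inwards by the tack. Pick up the steel square lying on the table, press it into the inside corner between that leg and the long rail until both arms sit flush along the two tubes with no gap, so that the square swings the leg out true at 90 degrees, and hold it pressed there for a moment. Then draw the square out without shifting the leg and lay it flat on the bare table at least 20 cm from that corner, leaving the G-clamp and the two loose offcuts beside the frame where they are.

Things in the scene. Friction and masses are not known exactly. Their poses are not given: they have to be found in the camera images.
- square: Bright steel welder's square lying flat, triangular from above, 0.45 kg: two arms 150 long, 12 thick, 30 high (mm) meet at the heel, joined by a diagonal brace 12 thick, 30 high. Origin: underside, middle of the brace; z up. Heel at (+68, +68), arms from it along -x and -y, outer faces at y = +68 and x = +68. Brace along (1, -1): grip it across, along (1, 1), one finger in the open window.
- square_heel (a point): The heel, at the level of the square's underside, where its two outer faces would meet; the metal tip itself is cut back 10 mm to clear a weld. The window between brace and heel is open for 65 mm from the middle of the brace. The square is symmetric about the line from brace to heel: either arm may go on either tube.
- rail: Long tube of the U-shaped frame on the table, bare steel 40 x 40 mm square tube, 320 long, fixed. Origin: on the table at the inside corner by the tacked leg. x across the rail, away from the legs; y along it, towards the tacked leg; z up. Fills x 0 to 40, y -280 to +40 mm. The welded, immovable leg fills x -202 to -2, y -280 to -240, 40 high. 
- leg: Tacked leg, bare steel 40 x 40 mm tube, 200 long, at the rail's +y end, running from its origin along its -x; inner face y = 0, fills y 0 to +40. Origin: on the table at the tack, its upright pivot, 1 mm off the rail. Stiff: turns at about 0.55 N m, stays where left. True when its axes are parallel to the rail's; starts leaning in 4 to 8 degrees (turned anticlockwise from above), can go 3 too far out.
- tube_offcut: Loose square tube offcut 25 x 130 x 25 mm lying just outside the frame near the tacked end of the rail; leave it. Origin under its middle, long along its y.
- flat_bar: Flat bar offcut 18 x 115 x 5 mm lying inside the frame along the welded leg; leave it. Origin under its middle, long along its y.
- g_clamp: G-clamp 127 x 172 x 18 mm lying flat behind the rail, outside the frame; leave it. Origin under its middle, z up.
Not all that is in view belongs to the job. Of the things shaped like the square, the steel one is meant.

How it is judged:
On the way:
1. square pressed into the inside corner against rail and tacked leg: heel within 4 mm of the corner, arms within 1.4 degrees of the rail, leg true within 1.1 degrees (horizontal distance between square_heel and rail below 0.004 m and (angle between the x axis of square and the x axis of rail, either way round below 0.025 rad or angle between the x axis of square and the y axis of rail, either way round below 0.025 rad) and x of square in the frame of rail below -0.03 m and y of square in the frame of rail below -0.03 m and height (world z) of square below 0.02 m and angle between the x axis of leg and the x axis of rail, either way round below 0.02 rad and contact force between square and rail above 0.5 N and contact force between square and leg above 0.5 N), for 0.3 s.
At the end, for the whole second after the job is handed in: The tacked leg stands true (90 degrees to the rail within 1.1 degrees); the square lies flat and at rest on the table, touching neither rail nor tacked leg, its heel and the middle of its brace each more than 200 mm from the inside corner (angle between the x axis of leg and the x axis of rail, either way round below 0.02 rad and angle between square's own z axis and vertical below 0.2 rad and height (world z) of square between -0.006 and 0.006 m and horizontal distance between each of square_heel, square and rail above 0.2 m and contact force between square and rail below 0.05 N and contact force between square and leg below 0.05 N and linear speed of square below 0.02 m/s).
It fails at once if the flat bar is shifted by more than 30 mm (distance of flat_bar from where it was at the start of the episode above 0.03 m).
It fails at once if the tube offcut is shifted by more than 30 mm (distance of tube_offcut from where it was at the start of the episode above 0.03 m).
It fails at once if the G-clamp is shifted by more than 30 mm (distance of g_clamp from where it was at the start of the episode above 0.03 m).
It also fails if it takes over 58 s, if anything falls off the work surface, if the arm or the gripper's body presses on something with over 40 N, if the wrist force passes 120 N, or if a joint passes its speed limit or range.

### The arm

A 6-joint arm with a two-finger parallel gripper is mounted at the origin on a cart in front of the work surface, level with it; the furniture and walls round the work are solid. World frame = base frame: x ahead of the robot, y to its left, z up, the work surface at z = 0. Lengths are in m, angles in rad, forces in N, time in s.
With the tool pointing down it reaches from about 0.275 to 0.75 m from the base axis. Payload 10.2 kg.
Tool frame: the origin (TCP) lies midway between the tips of the shut fingers; the grasp point (between the pads) lies 19 mm behind it (env.hold_point_z is the distance from the TCP to the grasp point, in m); z points along the fingers, y is the line along which they close (so a half turn about z gives the same grasp; the last joint's range is limited). The gripper opens to 85 mm and grips with 20 to 120 N. Pads are 22 mm wide; open, the fingers measure 114 mm over their backs; the gripper's body (76 mm by 85 mm) begins 54 mm behind the grasp point. The pads swing forward as they close: fully open they stand 13 mm farther back than shut.
Start: joints at [-1.404, 0.313, 1.498, -0, 1.331, -0.223], TCP at [0.199, -0.486, 0.231] pointing down, gripper open.
Joint ranges: [-2.94, 2.94], [-0.97, 2.17], [0.19, 2.56], [-1.23, 4.37], [0.02, 3.11], [-2.88, 2.88]. Speed limits (rad/s): [2.39, 2.39, 3.01, 3.14, 3.14, 3.14].

### API

Orientations are given as a unit quaternion [x, y, z, w].
In Python, from bench import env, kinematics, monitor, eyes, job gives the robot as it stands. The module is installed in compiled form; this text tells all that it offers. Calls block until the motion is done:
- env.reach(position, orientation): joint-space move of the TCP to a pose.
- env.movel(position, velocity=0.15, frame=None, guard=None): straight line of the TCP; frame=None keeps the orientation; velocity is the mean speed in m/s. With guard (N) it stops when the force on the tool has changed by that much, and returns True; else False.
- env.set_joints(angles): joint-space move.
- env.release() and env.close_gripper(effort=None): open the fingers fully, or close them until they stop; effort is the grip in N (None keeps the last).
- env.hold(seconds).
- kinematics.ik(position, orientation): joint angles nearest the present ones, or None.
- monitor.sense(): the state.
- eyes.grab_frame(name): name is "side" or "top"; returns a dict with "frame" (480x640x3 uint8, red, green, blue), "mtx" (3x3 intrinsics, pixels), "k1" (the pictures are not rectified: a ray, as slopes to the right and down, at radius r is drawn at 1 + k1 r^2 times it, then the intrinsics apply), "view" (4x4, takes a point from world to camera coordinates). Camera axes: x right, y down, z forward; pixel columns grow to the right and rows downward; lengths in m; the calibration is good to about 2 mm. A picture is of the moment at which its call begins. There is no depth.
A pose or a line that the arm cannot do raises env.MotionError and nothing moves.
- job.hand_in(): hands the job in; it is judged then, once.
The state is a dict: "clock": time; "joints": joint angles; "qvel": joint speeds; "joint_efforts": joint torques, N m; "position": TCP position; "ee_rot": TCP orientation; "contact_force": force on the tool from outside, world axes, zero at the start; "ft_torque": the same for the moment, N m; "finger_gap": opening from 0.0 (shut) to 1.0 (fully open); "gripper_force": force on a finger pad.
Only numpy, scipy, OpenCV 4.12 (cv2) and the standard library are available. Lean on these libraries where they do the work, as an engineer would, in place of code of your own. Each camera call takes 0.05 s, during which the arm holds its last target. There are 200 camera calls.

## Working session

There is one attempt and no reset: what is moved stays moved. The work goes in short steps, each a Python script; the robot and the scene stay as the last script left them, time stands still between calls to the robot, and variables do not carry over. Pictures are saved under pics/ and viewed, at most 10 in all, crops included, and the job is handed in when it is done.

```bash
mkdir -p pics
cat > h.py <<'E'
import numpy as np,cv2
from bench import env,kinematics,monitor,eyes,job
def grab(n,save=None):
    f=eyes.grab_frame(n)
    if save: cv2.imwrite('pics/'+save,f['frame'][:,:,::-1])
    return f
def ray(f,uv):
    K=np.array(f['mtx']);V=np.array(f['view'])
    d=(np.array(uv,float)-[K[0,2],K[1,2]])/[K[0,0],K[1,1]]
    p=d.copy()
    for _ in range(20): p=d/(1+f['k1']*(p@p))
    R=V[:3,:3].T
    return -R@V[:3,3],R@np.array([p[0],p[1],1])
def onz(f,uv,z):
    c,d=ray(f,uv);return (c+d*(z-c[2])/d[2])[:2]
def proj(f,P):
    K=np.array(f['mtx']);V=np.array(f['view'])
    c=V[:3,:3]@np.array(P)+V[:3,3];p=c[:2]/c[2];p=p*(1+f['k1']*(p@p))
    return p*[K[0,0],K[1,1]]+[K[0,2],K[1,2]]
E
python3 - <<'E'
from h import *
for n in('top','side'):
    f=grab(n,n+'0.png');print(n,np.round(f['mtx'],1).tolist(),f['k1'],np.round(ray(f,(320,240))[0],3),onz(f,(320,240),0))
s=monitor.sense();print(s['clock'],s['ee_rot'],env.hold_point_z)
E
```

```text
top [[536.3, 0.0, 319.5], [0.0, 536.3, 236.0], [0.0, 0.0, 1.0]] -0.07436224659747197 [0.363 0.21  1.258] [0.61380887 0.23109178]
side [[559.0, 0.0, 327.7], [0.0, 559.0, 240.8], [0.0, 0.0, 1.0]] 0.018848540064227714 [0.04  0.705 1.218] [0.64224464 0.22425946]
0.1 [ 9.81067899e-01  1.93663273e-01  3.64869865e-05 -5.59046368e-04] 0.0187
```

View pics/top0.png

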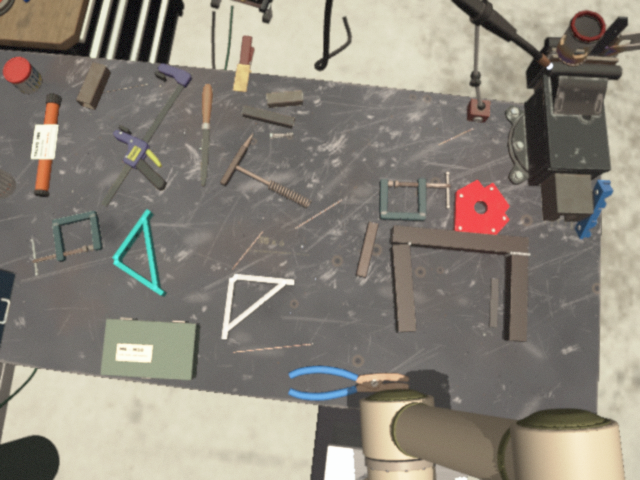

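View pics/side0.png

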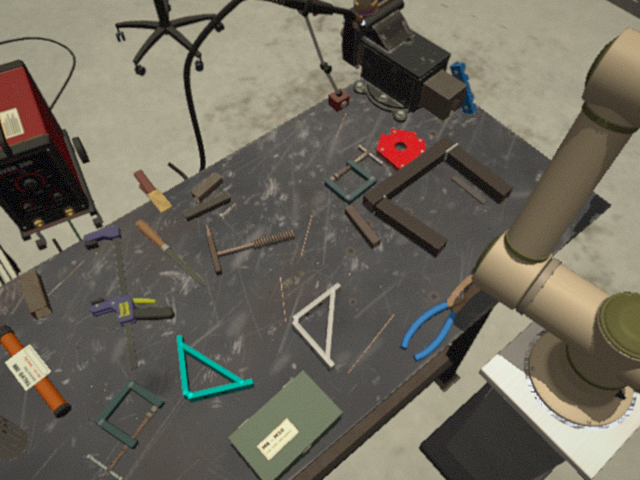

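The top view shows three things shaped like a square: bright grey-white triangle (255,303), teal triangle (140,255) and red plate (480,208). By the description it is the bright one. The tacked leg is the left one (403,288), next to the tube offcut (368,250). The flat bar (494,302) lies by the welded leg and the G-clamp is at (405,200).

Run:
```python
from h import *
f=grab('top');I=f['frame'][:,:,::-1]
a=cv2.resize(I[265:345,215:300],None,fx=6,fy=6,interpolation=cv2.INTER_CUBIC)
b=cv2.resize(I[215:345,355:535],None,fx=4,fy=4,interpolation=cv2.INTER_CUBIC)
print(a.shape,b.shape)
c=np.zeros((1040,800,3),np.uint8);cv2.imwrite('pics/frame.png',b);cv2.imwrite('pics/sq.png',a)
for uv,z in [((223,338),.03),((293,283),.03),((231,277),.03),((393,228),.04),((527,237),.04),((414,330),.04)]: print(uv,onz(f,uv,z))
hsv=cv2.cvtColor(I,cv2.COLOR_BGR2HSV);roi=np.zeros(I.shape[:2],np.uint8);roi[265:345,215:300]=1
m=((hsv[...,2]>140)&(hsv[...,1]<60)&(roi>0)).astype(np.uint8)
cs,h=cv2.findContours(m,cv2.RETR_CCOMP,cv2.CHAIN_APPROX_NONE)
for c,k in zip(cs,h[0]):
  if len(c)>20:
    P=np.array([onz(f,p,.03) for p in c[:,0]],np.float32)
    t=cv2.minEnclosingTriangle(P.reshape(-1,1,2))[1]
    print(k[3],cv2.contourArea(c),None if t is None else t[:,0])
print(hsv[281,250],hsv[300,230],hsv[310,258])
```

```text
(480, 510, 3) (520, 720, 3)
(223, 338) [0.35801844 0.42239072]
(293, 283) [0.50047628 0.28067938]
(231, 277) [0.49753716 0.42450479]
(393, 228) [0.65392368 0.06454305]
(527, 237) [ 0.66931647 -0.25226115]
(414, 330) [ 0.42507027 -0.00347078]
-1 2106.0 [[0.5102669  0.43163207]
 [0.5115877  0.26487437]
 [0.34278116 0.42875335]]
3 983.0 [[0.49744558 0.31197602]
 [0.39029756 0.41631576]
 [0.49559727 0.41807535]]
-1 21.5 [[0.5168866  0.2798316 ]
 [0.5128621  0.31420884]
 [0.5303117  0.2849961 ]]
[ 16  28 135] [ 21  15 242] [ 21  17 106]
```

View pics/sq.png

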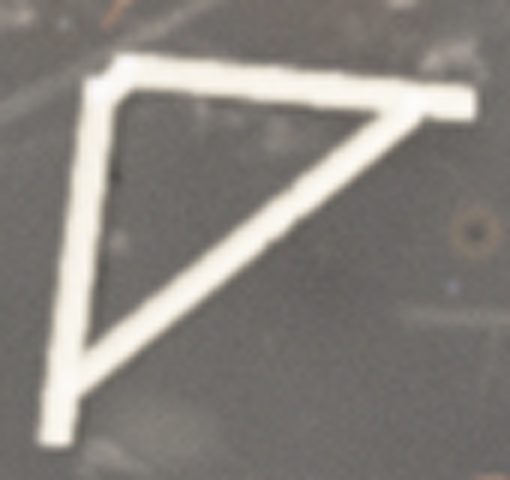

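View pics/frame.png

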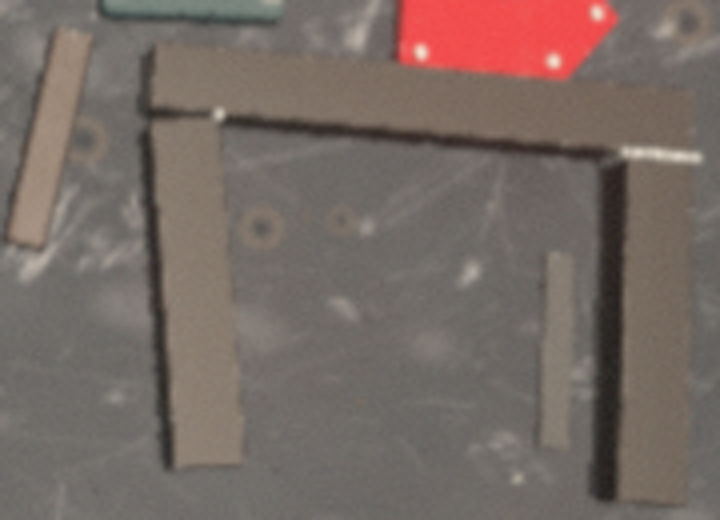

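The crops confirm the choice: a bright steel square with its heel at crop (95,65), its window open and its brace running down-left. In the frame crop the tack dot is at about (218,113), and the leg leans inwards to the right. Next, sub-pixel edge fits.

```bash
cat >> h.py <<'E'
def edge(f,p,q,sign,w=5,n=40,z=None,chan=None):
    """edge along pixel segment p-q: strongest step (sign*) along the normal; robust line fit, world points at z"""
    g=cv2.GaussianBlur(f['frame'].astype(np.float32),(0,0),.7)
    g=g.mean(2) if chan is None else chan(g)
    p,q=np.array(p,float),np.array(q,float);d=(q-p)/np.linalg.norm(q-p);nn=np.array([-d[1],d[0]])
    s=np.arange(-w,w+.01,.1);out=[]
    for t in np.linspace(0,1,n):
        c=p+(q-p)*t;X=c+s[:,None]*nn
        v=cv2.remap(g,X[:,0].astype(np.float32)[None],X[:,1].astype(np.float32)[None],cv2.INTER_CUBIC)[0]
        gr=sign*np.gradient(v);i=gr.argmax();out.append(onz(f,c+s[i]*nn,z))
    out=np.array(out,np.float32)
    vx,vy,x0,y0=cv2.fitLine(out,cv2.DIST_HUBER,0,.0005,.001).ravel()
    r=np.abs((out-[x0,y0])@[-vy,vx]);k=out[r<.003]
    vx,vy,x0,y0=cv2.fitLine(k,cv2.DIST_HUBER,0,.0005,.001).ravel()
    r=np.abs((k-[x0,y0])@[-vy,vx])
    return np.array([x0,y0]),np.array([vx,vy]),len(k),r.mean()
def meet(a,b):
    t=np.linalg.solve(np.array([a[1],-b[1]]).T,b[0]-a[0]);return a[0]+t[0]*a[1]
def ang(l): return np.degrees(np.arctan2(l[1][1],l[1][0]))%180
E
python3 - <<'E'
from h import *
f=grab('top')
S=lambda x,y:(215+(x+.5)/6-.5,265+(y+.5)/6-.5)
F=lambda x,y:(355+(x+.5)/4-.5,215+(y+.5)/4-.5)
def show(n,l): print(n,'ang %.2f n %d res %.4f'%(ang(l),l[2],l[3]),np.round(l[0],4))
t=edge(f,S(150,57),S(460,86),1,3,z=.03);show('top',t)
l=edge(f,S(82,110),S(42,420),-1,3,z=.03);show('left',l)
for z in(0,.03):
  b=edge(f,S(110,400),S(390,185),-1,4,z=z);show('brace br %g'%z,b)
b2=edge(f,S(110,350),S(340,160),1,3,z=.03);show('brace win',b2)
H=meet(t,l);print('heel',H)
ri=edge(f,F(240,118),F(590,151),-1,3,z=.04);show('rail in',ri)
re=edge(f,F(152,60),F(150,105),-1,4,z=.04);show('rail end',re)
ro=edge(f,F(290,57),F(390,66),1,3,z=.04);show('rail out?',ro)
ll=edge(f,F(153,140),F(173,450),-1,4,z=.04);show('leg L',ll)
ch=lambda g:g[...,0]-g[...,2]
lr=edge(f,F(219,130),F(242,450),-1,4,z=.04,chan=ch);show('leg R',lr)
wl=edge(f,F(626,170),F(616,490),-1,3,z=.04);show('welded inner',wl)
print('corner end',meet(ri,re),'legL corner',meet(ri,ll),'legR',meet(ri,lr),'weld',meet(ri,wl),'tack px',onz(f,F(218,115),.04))
E
```

```text
top ang 90.82 n 40 res 0.0007 [0.5083 0.3458]
left ang 0.99 n 40 res 0.0006 [0.4136 0.4282]
brace br 0 ang 134.62 n 40 res 0.0003 [0.4282 0.3669]
brace br 0.03 ang 134.62 n 40 res 0.0003 [0.4267 0.3632]
brace win ang 135.53 n 40 res 0.0005 [0.4365 0.3725]
heel [0.5070932 0.429839 ]
rail in ang 91.22 n 40 res 0.0006 [ 0.6265 -0.1095]
rail end ang 178.42 n 40 res 0.0006 [0.6364 0.0641]
rail out? ang 94.94 n 31 res 0.0012 [ 0.6623 -0.0469]
leg L ang 9.26 n 40 res 0.0005 [0.5143 0.047 ]
leg R ang 3.45 n 15 res 0.0013 [0.5205 0.0062]
welded inner ang 1.18 n 40 res 0.0006 [ 0.5287 -0.2181]
corner end [0.62276417 0.06446027] legL corner [0.62276006 0.06465236] legR [0.6238746  0.01238258] weld [ 0.628745   -0.21602698] tack px [0.62186067 0.02404153]
```

```bash
cat >> h.py <<'E'
from scipy.spatial.transform import Rotation as Ro
YAW=np.radians(1.2); C=np.array([.6236,.0243])
def quat(yaw,flip=0):
    a=np.pi/4+yaw+flip*np.pi;s,c=np.sin(a),np.cos(a)
    return Ro.from_matrix(np.array([[-s,c,0],[c,s,0],[0,0,-1]])).as_quat()
def rw(x,y,z): # rail frame (m) -> world
    c,s=np.cos(YAW),np.sin(YAW);return [C[0]+c*x-s*y,C[1]+s*x+c*y,z]
def st(t=''):
    s=monitor.sense();print(t,'t %.1f'%s['clock'],np.round(s['position'],4),'F',np.round(s['contact_force'],1),'T',np.round(s['ft_torque'],2),'gap %.3f'%s['finger_gap']);return s
E
python3 - <<'E'
from h import *
yaw=np.radians(.95);H=np.array([.5071,.4298]);c,s=np.cos(yaw),np.sin(yaw)
B=H-.068*np.array([c-s,s+c]);print(B)
for fl in(0,1):
    for p in([*B,.1],rw(-.068,-.068,.1)): print(fl,np.round(kinematics.ik(p,quat(yaw,fl)),2))
j=[kinematics.ik([*B,.1],quat(yaw,fl)) for fl in(0,1)]
fl=int(np.argmin([abs(x[5]) for x in j]));open('fl','w').write(str(fl))
q=quat(yaw,fl)
env.reach([*B,.12],q);env.movel([*B,.006],.12);st('down')
env.close_gripper(80);st('grip')
env.movel([*B,.13],.12);st('up')
f=grab('side','side1.png');cv2.imwrite('pics/side1c.png',f['frame'][200:420,240:480].repeat(2,0).repeat(2,1)[:,:,::-1])
E
```

```text
[0.44023678 0.36068192]
0 [ 0.48  0.54  1.52 -0.    1.08 -0.32]
0 [-0.29  0.52  1.56 -0.    1.06 -1.09]
1 [ 0.48  0.54  1.52 -0.    1.08  2.82]
1 [-0.29  0.52  1.56 -0.    1.06  2.05]
down t 4.4 [0.4407 0.3609 0.0067] F [0.1 0.5 0.4] T [ 0.01  0.02 -0.02] gap 1.000
grip t 5.1 [0.4402 0.3607 0.0063] F [-1.9 -1.4  4.3] T [-0.23  0.24  0.02] gap 0.125
up t 6.3 [0.4398 0.3605 0.1291] F [-0.4 -0.8 -6.1] T [-0.02  0.11 -0.03] gap 0.121
```

View pics/side1.png

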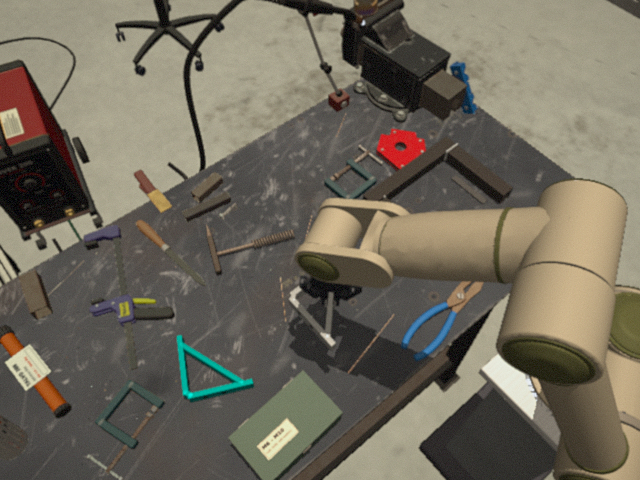

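The picture shows the square in the gripper at about (320,315), lifted clear of the table. Now to the corner.

Run:
```python
from h import *
q=quat(YAW,int(open('fl').read()))
env.reach(rw(-.080,-.105,.13),q);env.hold(.3);st('above')
print(env.movel(rw(-.080,-.105,.0075),.08,guard=8));env.hold(.2);st('down')
print(env.movel(rw(-.060,-.105,.0075),.02,guard=8));s=st('x contact')
p=s['position'];d=np.array(p[:2])-C;c,sn=np.cos(YAW),np.sin(YAW);print('rail frame',c*d[0]+sn*d[1],-sn*d[0]+c*d[1])
f=grab('side','side2.png')
```

```text
above t 8.3 [ 0.5459 -0.0819  0.13  ] F [ 0.1 -0.4 -5.3] T [-0.1   0.1   0.02] gap 0.125
False
down t 10.2 [ 0.5459 -0.0824  0.0077] F [ 0.6  0.5 -5.9] T [-0.07  0.14  0.02] gap 0.125
True
x contact t 10.8 [ 0.5568 -0.0819  0.0064] F [-0.2 -0.3 -3.6] T [-0.19 -0.11 -0.02] gap 0.123
rail frame -0.06897684039370021 -0.10478153676653977
```

View pics/side2.png

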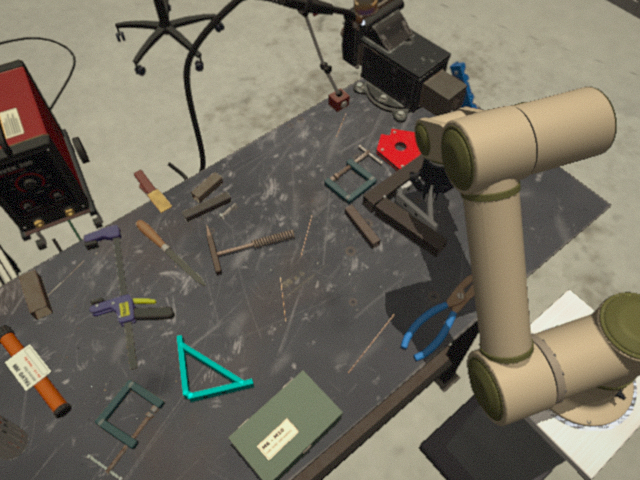

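The square is inside the frame at (420,195), clear of the leg. Rail contact came 1 mm from where it was predicted. Now slide along the rail, swinging the leg out.

```bash
cat >> h.py <<'E'
def rf():
    d=np.array(monitor.sense()['position'][:2])-C;c,s=np.cos(YAW),np.sin(YAW);return np.round([c*d[0]+s*d[1],-s*d[0]+c*d[1]],4)
E
python3 - <<'E'
from h import *
print(env.movel(rw(-.0692,-.072,.007),.03,guard=18));st('y');print(rf())
x,y=-.0692,-.072
for k in range(8):
    F=np.array(monitor.sense()['contact_force'])
    if F[1]>-10: y+=.001
    if F[0]>-6: x+=.0007
    g=env.movel(rw(x,y,.007),.01,guard=25);env.hold(.15);F=st('%d %s %.4f %.4f'%(k,g,x,y))['contact_force'];print(rf())
    if F[0]<-6 and F[1]<-10: break
E
```

```text
False
y t 12.1 [ 0.5558 -0.049   0.0068] F [-1.4 -2.3 -6.1] T [-0.51  0.16  0.24] gap 0.119
[-0.0694 -0.0719]
0 False -0.0685 -0.0710 t 12.5 [ 0.5564 -0.0481  0.0069] F [-2.2 -3.7 -7.2] T [-0.65  0.45  0.21] gap 0.119
[-0.0687 -0.071 ]
1 False -0.0678 -0.0700 t 12.9 [ 0.5567 -0.0473  0.0068] F [-4.6 -5.5 -5.4] T [-0.91  0.79  0.15] gap 0.126
[-0.0684 -0.0702]
2 False -0.0671 -0.0690 t 13.4 [ 0.5567 -0.0466  0.0068] F [-9.3 -7.4 -3. ] T [-1.38  1.46  0.11] gap 0.123
[-0.0684 -0.0695]
3 False -0.0671 -0.0680 t 13.8 [ 0.5566 -0.0459  0.0067] F [ -9.7 -10.2  -2.7] T [-1.61  1.54  0.12] gap 0.118
[-0.0684 -0.0688]
```

Run:
```python
from h import *
x,y=-.0671,-.068
for k in range(4):
    F=np.array(monitor.sense()['contact_force'])
    if F[1]<-22: break
    y+=.001
    g=env.movel(rw(x,y,.007),.01,guard=25);env.hold(.15);F=st('%d %s %.4f %.4f'%(k,g,x,y))['contact_force'];print(rf())
f=grab('top');I=f['frame'][200:350,340:540]
cv2.imwrite('pics/top3.png',cv2.resize(I,None,fx=4,fy=4,interpolation=cv2.INTER_CUBIC)[:,:,::-1])
```

```text
0 False -0.0671 -0.0670 t 14.2 [ 0.5566 -0.0457  0.0068] F [ -9.7 -14.6  -3.4] T [-2.47  1.74  0.03] gap 0.120
[-0.0685 -0.0686]
1 False -0.0671 -0.0660 t 14.6 [ 0.5564 -0.0455  0.0068] F [-11.9 -20.   -2.6] T [-3.13  1.97 -0.1 ] gap 0.122
[-0.0686 -0.0684]
2 False -0.0671 -0.0650 t 15.0 [ 0.5562 -0.0453  0.0068] F [-13.5 -24.4  -2.5] T [-3.81  2.29 -0.28] gap 0.118
[-0.0688 -0.0682]
```

View pics/top3.png

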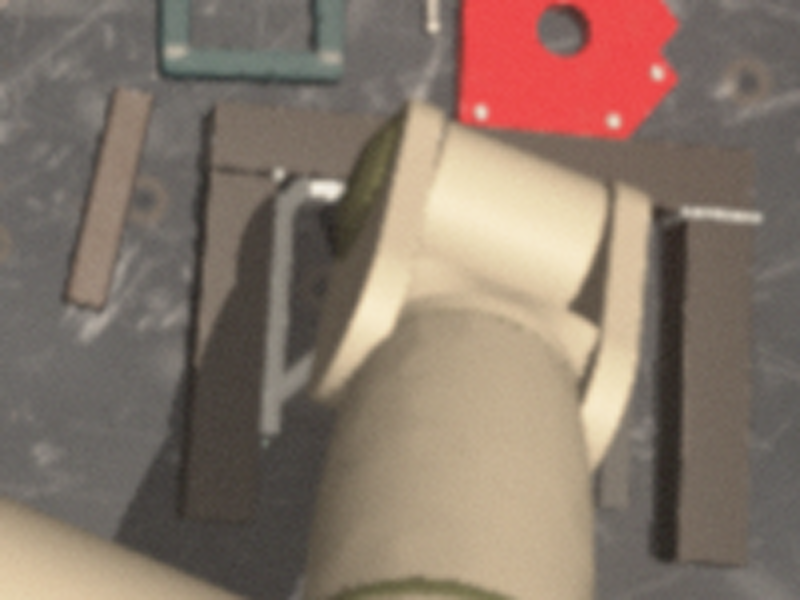

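The square sits in the corner, flush along both tubes, with its heel at crop (285,180). The leg's left edge runs from crop (212,180) to (183,515). Now the leg angle by edge fit.

```bash
cat >> h.py <<'E'
def legs(f):
    T=lambda x,y:(340+(x+.5)/4-.5,200+(y+.5)/4-.5)
    r=[]
    for n,l in(('legL all',edge(f,T(210,185),T(184,505),-1,3,z=.04)),('legL up',edge(f,T(210,185),T(196,350),-1,3,z=.04)),
      ('welded',edge(f,T(686,230),T(677,550),-1,3,z=.04)),('sq legface z.03',edge(f,T(274,215),T(263,425),1,3,z=.03)),('sq in',edge(f,T(290,205),T(281,370),-1,3,z=.03))):
        print(n,'%.2f n%d res %.4f'%(ang(l),l[2],l[3]),np.round(l[0],4))
E
python3 -c "
from h import *
legs(grab('top'))"
```

```text
legL all 1.22 n40 res 0.0007 [0.5179 0.0613]
legL up 0.46 n40 res 0.0005 [0.5546 0.0625]
welded 1.16 n40 res 0.0005 [ 0.5268 -0.2182]
sq legface z.03 1.44 n40 res 0.0004 [0.5408 0.0144]
sq in 1.51 n39 res 0.0003 [0.5551 0.0195]
```

Run:
```python
from h import *
env.hold(.5);st('held');print(rf())
env.movel(rw(-.0675,-.0665,.007),.02);env.hold(.6);st('eased');print(rf())
env.movel(rw(-.085,-.083,.007),.03);st('out')
env.movel(rw(-.085,-.083,.13),.12)
q=quat(np.radians(1),int(open('fl').read()))
env.reach([.44,.361,.13],q);env.hold(.2);st('over')
f=grab('top');legs(f)
cv2.imwrite('pics/top4.png',cv2.resize(f['frame'][200:350,340:540],None,fx=4,fy=4,interpolation=cv2.INTER_CUBIC)[:,:,::-1])
```

```text
held t 15.6 [ 0.5562 -0.0453  0.0068] F [-14.  -24.5  -1.7] T [-3.84  2.23 -0.29] gap 0.119
[-0.0688 -0.0682]
eased t 16.4 [ 0.5563 -0.0454  0.0068] F [-10.8 -15.4  -3.7] T [-2.54  1.59 -0.23] gap 0.120
[-0.0687 -0.0683]
out t 17.4 [ 0.5405 -0.0604  0.007 ] F [-0.2 -0.  -4.7] T [-0.09  0.13 -0.  ] gap 0.117
over t 20.3 [0.4405 0.3604 0.13  ] F [ 0.1  0.4 -5.4] T [-0.1   0.07 -0.01] gap 0.118
legL all 0.62 n40 res 0.0006 [0.5169 0.062 ]
legL up 0.90 n40 res 0.0005 [0.559  0.0625]
welded 1.17 n40 res 0.0005 [ 0.5079 -0.2185]
sq legface z.03 0.05 n38 res 0.0009 [0.5402 0.0222]
sq in 174.50 n16 res 0.0009 [0.5409 0.016 ]
```

View pics/top4.png

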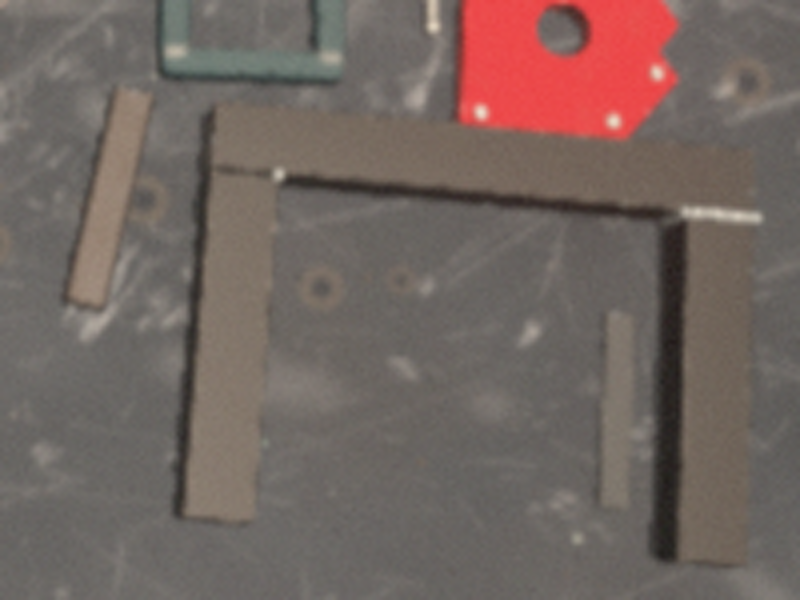

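The leg looks true and nothing else has moved: offcut at crop (108,195), flat bar at (615,410), clamp at the top. Cross-checking the angle in the side view while the square is still held.

Run:
```python
from h import *
f=grab('top');g=grab('side')
c,s=np.cos(YAW),np.sin(YAW)
def show(n,l): print(n,'%.2f n%d res %.4f'%(ang(l),l[2],l[3]),np.round(l[0],4))
for nm,h in(('top',f),('side',g)):
  for n,a,b,sg in(('leg L',(-.015,.04),(-.19,.04),0),('leg R',(-.015,0),(-.19,0),0),('rail in',(0,-.02),(0,-.225),0),('welded in',(-.02,-.24),(-.19,-.24),0),('welded out',(-.02,-.28),(-.19,-.28),0),('rail out',(.04,.03),(.04,-.03),0)):
    for sg in(1,-1): show(nm+' '+n+' %d'%sg,edge(h,proj(h,rw(*a,.04)),proj(h,rw(*b,.04)),sg,3,z=.04))
cv2.imwrite('pics/side4.png',cv2.resize(g['frame'][120:280,340:540],None,fx=4,fy=3.75,interpolation=cv2.INTER_CUBIC)[:,:,::-1])
```

```text
top leg L 1 0.87 n40 res 0.0004 [0.5126 0.0684]
top leg L -1 0.76 n40 res 0.0005 [0.5129 0.0619]
top leg R 1 0.54 n38 res 0.0010 [0.5483 0.0238]
top leg R -1 0.33 n23 res 0.0010 [0.4981 0.0187]
top rail in 1 91.20 n40 res 0.0003 [ 0.6197 -0.1156]
top rail in -1 91.33 n40 res 0.0006 [ 0.6259 -0.0817]
top welded in 1 1.29 n31 res 0.0005 [ 0.5328 -0.2108]
top welded in -1 1.12 n40 res 0.0006 [ 0.5082 -0.2188]
top welded out 1 4.68 n33 res 0.0014 [ 0.5544 -0.2545]
top welded out -1 0.27 n24 res 0.0011 [ 0.5566 -0.2603]
top rail out 1 101.72 n15 res 0.0011 [0.6646 0.028 ]
top rail out -1 88.37 n38 res 0.0011 [0.6676 0.0265]
side leg L 1 179.31 n18 res 0.0013 [0.5405 0.0577]
side leg L -1 3.56 n10 res 0.0012 [0.5317 0.066 ]
side leg R 1 177.25 n23 res 0.0011 [0.5175 0.0163]
side leg R -1 0.33 n16 res 0.0013 [0.5206 0.0258]
side rail in 1 91.58 n21 res 0.0005 [ 0.633  -0.0998]
side rail in -1 90.59 n39 res 0.0010 [ 0.6243 -0.0946]
side welded in 1 0.27 n18 res 0.0004 [ 0.5639 -0.2267]
side welded in -1 0.80 n40 res 0.0009 [ 0.5164 -0.2174]
side welded out 1 8.36 n11 res 0.0013 [ 0.4852 -0.2644]
side welded out -1 0.51 n37 res 0.0011 [ 0.5317 -0.2587]
side rail out 1 96.80 n40 res 0.0007 [0.6682 0.022 ]
side rail out -1 79.06 n24 res 0.0014 [0.6694 0.0294]
```

View pics/side4.png

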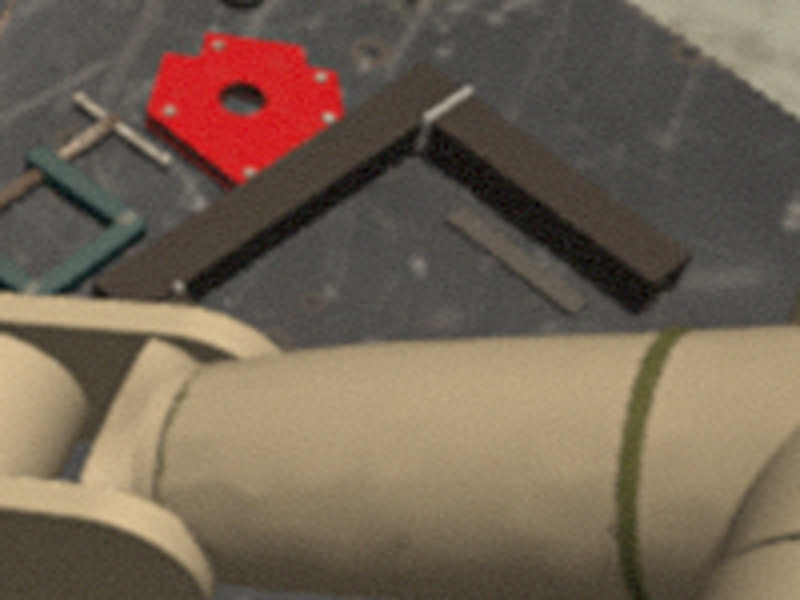

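The side view is blocked by the arm (only the rail and welded leg show), but the top edges agree that the leg is within about 0.4° of true. Laying the square down on the spot where it started.

Run:
```python
from h import *
env.movel([.44,.361,.03],.1)
print(env.movel([.44,.361,.005],.02,guard=5));st('down')
env.release();env.hold(.3);st('open')
env.movel([.44,.361,.15],.1)
env.set_joints([-1.404,.313,1.498,0,1.331,-.223]);st('away')
f=grab('top','top5.png');g=grab('side','side5.png')
def show(n,l): print(n,'%.2f n%d res %.4f'%(ang(l),l[2],l[3]),np.round(l[0],4))
for nm,h,n,a,b,sg in(('top',f,'leg L',(-.015,.04),(-.19,.037),-1),('side',g,'leg R',(-.015,0),(-.19,.0),-1),('side',g,'leg L',(-.015,.04),(-.19,.04),1),('side',g,'leg L',(-.015,.04),(-.19,.04),-1),('side',g,'welded in',(-.02,-.24),(-.19,-.24),-1)):
    show(nm+n,edge(h,proj(h,rw(*a,.04)),proj(h,rw(*b,.04)),sg,3,z=.04))
S=lambda x,y:(215+(x+.5)/6-.5,265+(y+.5)/6-.5)
t=edge(f,S(150,57),S(460,86),1,3,z=.03);l=edge(f,S(82,110),S(42,420),-1,3,z=.03);print('heel',meet(t,l),ang(t),ang(l))
cv2.imwrite('pics/both5.png',np.hstack([f['frame'][200:400,200:500],g['frame'][120:320+60,280:530][::1][:200]])[:,:,::-1])
```

```text
True
down t 22.7 [0.4399 0.361  0.0063] F [0.2 0.2 6.8] T [ 0.01  0.03 -0.02] gap 0.118
open t 23.8 [0.4388 0.3603 0.0049] F [ 0.5 -0.8 -0.9] T [ 0.01 -0.01  0.05] gap 1.003
away t 28.4 [ 0.2002 -0.4852  0.2311] F [0.2 0.4 0.2] T [0.01 0.01 0.03] gap 1.001
topleg L 0.64 n40 res 0.0005 [0.5149 0.062 ]
sideleg R 0.87 n38 res 0.0011 [0.5151 0.0224]
sideleg L 7.05 n14 res 0.0010 [0.5087 0.0626]
sideleg L 0.77 n40 res 0.0009 [0.5052 0.0628]
sidewelded in 1.16 n40 res 0.0009 [ 0.5283 -0.2171]
heel [0.5073917  0.43063292] 90.73816 1.0607347
```

View pics/both5.png

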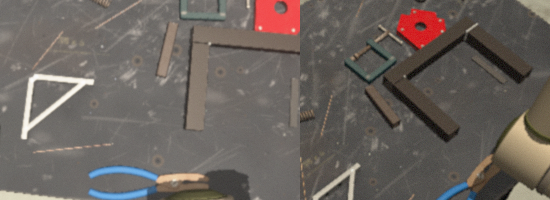

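The picture shows the square flat on bare table at (55,100), 0.38 m or more from the corner. In both views the leg is within about 0.5° of true (0.64 to 0.87° against the rail's 1.2°), and the loose pieces have not moved.

```bash
python3 -c "
from bench import job
print(job.hand_in())"
```

```text
the job is handed in; nothing more can be done
None
```

The job is handed in: the square pressed the leg out to within about 0.5° of true by camera and now lies flat about 0.38 m from the corner, with the clamp and offcuts unmoved in the pictures; `hand_in()` returned no verdict.

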